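Load the balance tube and click the safety cap onto a centrifuge bucket

ROBOT

A 6-joint arm with a two-finger parallel gripper is mounted at the origin on the work surface. World frame = base frame: x ahead of the robot, y to its left, z up, the work surface at z = 0. Lengths are in m, angles in rad, forces in N, time in s.
With the tool pointing down it reaches from about 0.25 to 0.85 m from the base axis. Payload 12.5 kg.
Tool frame: the origin (TCP) lies midway between the tips of the shut fingers; the grasp point (between the pads) lies 19 mm behind it; z points along the fingers, y is the direction in which the jaws open and shut (so a half turn about z gives the same grasp; the last joint's range is limited). The gripper opens to 93 mm and grips with 3 to 60 N. Pads are 15 mm wide; open, the fingers measure 128 mm over their backs; the gripper's body (75 mm by 188 mm) begins 65 mm behind the grasp point.
Start: joints at [-1.307, 0.351, 1.652, -0, 1.139, -0.085], TCP at [0.188, -0.517, 0.219] pointing down, gripper open.
Joint ranges: [-2.75, 2.75], [-0.79, 2.1], [0.01, 2.65], [-1.57, 4.71], [0.07, 3.14], [-2.87, 2.87]. Speed limits (rad/s): [2.22, 2.22, 2.79, 3.14, 3.14, 3.14].

INTERFACE

Orientations are given as a unit quaternion [x, y, z, w].
In Python, from workcell import monitor, eyes, ticket gives the robot as it stands.
- The arm moves only by the shell command python3 -m crank 'ROWS' [OPENING] [FORCE]. ROWS is JSON, a list of rows, each a list of 6 numbers: the shift along the tool's x, y, z in m, then the turn, a rotation vector about the tool's x, y, z in degrees. A call has 1 to 12 rows; each row shifts and turns the commanded pose from where the row before left it, along the tool's axes as they then stand; what a row does not reach is not made up. A row lasts 1/10 s, in which the tool goes at most 50 mm and 8.59 degrees, less where a joint would pass 70% of its speed; a pose out of reach is approached as far as the arm can. A call with a gripper value outside its range is refused whole. OPENING is the finger opening in m, from 0 to 0.093, set as the call begins (- or left out, the last holds). The fingers move at their own pace and stop on an object; FORCE is the grip in N (left out, the last holds). Time passes only in rows, so rows that do not move let the fingers close. It gives the time, the measured TCP pose, the force and the opening at its end, in the units of the state.
- monitor.state(): the state, without advancing time (a new reading comes with each control period).
- eyes.camera(name): name is "scene" or "side" or "wrist"; returns the picture (420x560x3 uint8, blue, green, red); there is no depth.
- eyes.camera_info(name): a dict with "camera_matrix" (3x3 intrinsics, pixels), "origin" and "attitude" of the camera in the world. Camera axes: x right, y up, looking along -z (the intrinsics and any distortion apply to the point x, -y, -z); pixel columns grow to the right and rows downward; lengths in m; the calibration is good to about 2 mm. A picture is of the moment at which its call begins: read the wrist's pose just before it. camera_info takes no time and is no camera call; for the wrist camera it gives the pose at the moment of the call.
- ticket.close_job(): hands the job in, once; it reports no verdict.
The state is a dict: "clock": time; "joints": joint angles; "qvel": joint speeds; "tau": joint torques, N m; "position": TCP position; "ee_rot": TCP orientation; "contact_force": force on the tool from outside, world axes, zero at the start; "moment": the same for the moment, N m; "gripper_width": finger opening in m.
Only numpy, scipy, OpenCV 4.12 (cv2) and the standard library are available. Lean on these libraries where they do the work, as an engineer would, in place of code of your own. Each camera call takes 0.05 s, during which the arm holds its last target. There are 200 camera calls.

TASK

Get the open centrifuge bucket ready for the spin: take the orange-capped balance tube from the rack and let it gently down to the bottom of the bucket's empty bore, then fit the clear safety cap squarely into its mouth and press it straight down until both its orange clips have snapped under the rim and it lies flat all round. Feel for the snap and do not force it: the clips give at about 12 to 15 N, and a push of 25 N or more on the bucket cracks the cap. Leave the blue-capped sample tube in its bore and everything else on the bench alone.

Things in the scene. Friction and masses are not known exactly. Their poses are not given: they have to be found in the camera images.
- bucket: the open bucket (not the capped one behind): rectangular, aluminium, in a fixed grey stand (124 x 150 mm foot). Origin: on the bench under its centre; z up, y along its long side. 66 x 100 mm outside, 58 x 92 mm inside. Blue insert, top at z = 68 mm, bores at y = +20 mm (empty) and -20 mm (sample). It stands on a rubber cushion: pushed down, it sinks about 1 mm per 3.5 N and comes back
- rim (a point): centre of the bucket's mouth at the height of its flat rim (92 mm over the bench), axes as the bucket's. The rim has a collar 3 mm thick, 74 mm wide in x and 110 mm long in y, rounded at its two y ends: the clips snap under these two end edges
- bore_empty (a point): centre of the floor of the empty bore (26 mm over the bench), axes as the bucket's. The bore is 19.4 mm wide and 42 mm deep. A tube fully down has its origin here and its top 36 mm above the rim
- bore_full (a point): centre of the floor of the bore that already holds the blue-capped sample tube; axes as the bucket's
- tube_balance: balance tube: clear round-bottomed tube 17 mm in diameter, paper label, orange cap 20 mm in diameter and 14 mm tall; 102 mm long overall, about 25 g. Origin: centre of its round bottom; z along the tube to the cap (cap from 88 to 102 mm). It starts upright in one of the rack's holes
- tube_sample: sample tube, the same tube with a blue cap, standing in the bucket's other bore; origin at its bottom. It stays there
- rack: white tube rack, 50 x 144 x 62 mm, fixed. Origin: centre of its underside; y along its row of four holes (19.4 mm wide, floors 12 mm above the bench, 34 mm apart, at y = -51, -17, 17, 51 mm; the last is empty). Tubes rise 52 mm out of it; pinch them across the row, along the rack's x
- cap: safety cap, upright on the bench, 0.15 kg: clear dome, black flange, blue grip bar, an orange clip at each end. Origin: centre of its plug's lower edge; z up, y from clip to clip. The square-edged plug, 56 x 90 mm and 18 mm tall, enters the bucket's 58 x 92 mm mouth: 1 mm play each side, found by feel. Clips reach out to y = +-61 mm, down to z = 4 mm. It fits either way round
- cap_flange (a point): centre of the cap's flange underside, 18 mm above the cap's origin, axes as the cap's: level with rim when home. Lowered in, the clip ramps touch the rim's ends 9 mm before home. From there the push builds up to 11 to 17 N, 4 mm before home; then both clips snap and the push falls suddenly by half or more as the cap drops flat onto the rim. Never push 25 N
- cap_grip (a point): centre of the blue grip bar on top of the cap, 78 mm above the cap's origin, axes as the cap's; the bar is 14 mm wide (x), 60 mm long (y), 28 mm tall, standing on the flat dome top (64 mm above the cap's origin)
- clip_a (a joint): the spring clip at the cap's +y end, rad: 0 at rest and when snapped under the rim, about 0.14 when spread over the rim's edge (0.05 rad per mm). While the cap is pressed on, the clip at the end it is shifted towards spreads less than the other; if only one snaps, press on over the other end
- clip_b (a joint): the spring clip at the cap's -y end, the same
- tube_white: tube with a white cap in the rack, not needed; origin at its bottom
- tube_green: tube with a green cap in the rack, not needed; origin at its bottom
- tip_box: pipette tip box, 84 x 122 x 64 mm, not needed; origin at the centre of its underside
- media_bottle: small bottle with a red cap, 54 mm wide, 105 mm tall, not needed; origin at the centre of its underside
- dishes: stack of three culture dishes, 61 mm wide, 42 mm tall, not needed; origin at the centre of its underside
- timer: white bench timer, 60 x 66 x 18 mm, not needed; origin at the centre of its underside
- marker: marker pen, 128 mm long, 12 mm thick, not needed; origin under its middle
Not all that is in view belongs to the job. What is shaped like the cap but red is not meant.

How it is judged:
By the outcome, as a careful person would: the job done as asked, in the order asked, and still so for the second after the job is handed in, with the robot touching nothing.
It also fails if it takes over 70 s, if anything falls off the work surface, if the arm or the gripper's body presses on something with over 40 N, if the wrist force passes 120 N, or if a joint passes its speed limit or range.

## Working session

There is one attempt and no reset: what is moved stays moved. The work goes in short steps, Python scripts to look and compute and a shell command to move; the robot and the scene stay as the last step left them, time stands still between calls to the robot, and variables do not carry over. Pictures are saved under pics/ and viewed, about 8 in all and at most 12, crops included, and the job is handed in when it is done.

```bash
mkdir -p pics; ls; python3 - <<'E'
from workcell import monitor, eyes
import cv2,numpy as np
s=monitor.state(); print(s)
for n in ("scene","side"):
    im=eyes.camera(n); cv2.imwrite(f"pics/{n}0.png",im); print(n,eyes.camera_info(n))
print(eyes.camera_info("wrist"))
E
```

```text
pics
{'clock': 0.0, 'joints': array([-1.30661148e+00,  3.51268554e-01,  1.65239775e+00, -8.53180651e-06,
        1.13910428e+00, -8.45935059e-02]), 'qvel': array([ 5.19946448e-04, -9.85402275e-05, -2.88234259e-04,  3.50670747e-04,
        4.43682567e-04, -1.51939286e-03]), 'tau': array([ 4.93607931e-04, -4.97325468e+01, -2.85252142e+01,  6.99582975e-02,
        2.57547927e-02, -9.05514571e-05]), 'position': array([ 0.18790005, -0.51655121,  0.21809374]), 'ee_rot': array([ 9.84832224e-01,  1.73508342e-01, -5.66734761e-05, -5.86246142e-04]), 'contact_force': array([-0.24588879,  0.38121745, -1.25136658]), 'moment': array([ 0.02213437, -0.04013238, -0.01769674]), 'gripper_width': 0.09287947284064486}
scene {'camera_matrix': array([[425.795503  ,   0.        , 287.69945202],
       [  0.        , 425.795503  , 221.60081029],
       [  0.        ,   0.        ,   1.        ]]), 'origin': array([ 0.91288891, -0.51997604,  1.21557123]), 'attitude': array([0.2506904 , 0.07374236, 0.29513   , 0.9190292 ])}
side {'camera_matrix': array([[454.61472849,   0.        , 289.2285905 ],
       [  0.        , 454.61472849, 210.6680452 ],
       [  0.        ,   0.        ,   1.        ]]), 'origin': array([-0.01642625,  0.63288921,  0.80329455]), 'attitude': array([-0.14614372,  0.38604409,  0.84453788, -0.34112715])}
{'camera_matrix': array([[328.68804674,   0.        , 275.09214675],
       [  0.        , 328.68804674, 207.73263939],
       [  0.        ,   0.        ,   1.        ]]), 'origin': array([ 0.25935027, -0.49057929,  0.38448029]), 'attitude': array([-0.11175755,  0.07879305, -0.56850092,  0.81123893])}
```

View pics/scene0.png

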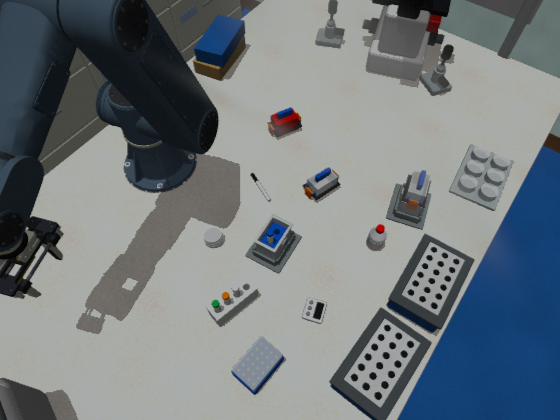

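View pics/side0.png

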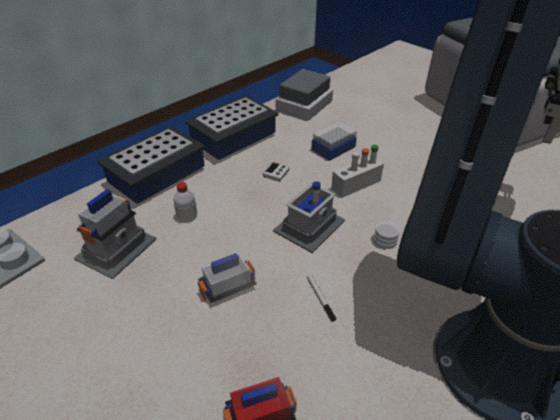

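Scene view: rack at about (232,300) with the orange tube at (226,298), open bucket (274,238), clear cap with blue bar (322,178), and the red decoy at (285,120). In the side view the orange tube is at (365,157), bucket (312,208) and cap (228,272).

```bash
cat > h.py <<'E'
import numpy as np, cv2
from scipy.spatial.transform import Rotation as R
from workcell import monitor, eyes
def ray(info,px):
    K=info["camera_matrix"]; p=np.atleast_2d(px).astype(float)
    d=np.c_[(p[:,0]-K[0,2])/K[0,0],-(p[:,1]-K[1,2])/K[1,1],-np.ones(len(p))]
    return np.array(info["origin"]),R.from_quat(info["attitude"]).apply(d)
def plane(info,px,z):
    o,d=ray(info,px); return o+d*((z-o[2])/d[:,2])[:,None]
def tri(i1,p1,i2,p2):
    A=np.zeros((3,3));b=np.zeros(3)
    for i,p in((i1,p1),(i2,p2)):
        o,d=ray(i,p);d=d[0]/np.linalg.norm(d[0]);M=np.eye(3)-np.outer(d,d);A+=M;b+=M@o
    return np.linalg.solve(A,b)
def proj(info,P):
    q=R.from_quat(info["attitude"]).inv().apply(np.atleast_2d(P)-info["origin"]);K=info["camera_matrix"]
    return np.c_[K[0,0]*q[:,0]/-q[:,2]+K[0,2],K[1,1]*q[:,1]/q[:,2]+K[1,2]]
def blobs(im,hlo,hhi,smin=110,vmin=60,amin=8):
    h=cv2.cvtColor(im,cv2.COLOR_BGR2HSV);m=cv2.inRange(h,(hlo,smin,vmin),(hhi,255,255))
    n,l,s,c=cv2.connectedComponentsWithStats(m)
    return m,[(c[i].round(1),s[i]) for i in range(1,n) if s[i,4]>=amin]
E
python3 - <<'E'
from h import *
a=cv2.imread("pics/scene0.png");b=cv2.imread("pics/side0.png")
A=eyes.camera_info("scene");B=eyes.camera_info("side");W=eyes.camera_info("wrist")
for n,lo,hi in(("or",5,18),("bl",100,130)):
    for nm,im,I,box in(("sc",a,A,(150,100,360,330)),("si",b,B,(190,130,400,330))):
        print(n,nm,[(c,s[:4].tolist(),int(s[4])) for c,s in blobs(im,lo,hi)[1] if box[0]<c[0]<box[2] and box[1]<c[1]<box[3]])
print("orange",tri(A,(226,297),B,(365,153)),"blue sample",tri(A,(272,237),B,(317,185)))
print("bar",tri(A,(322,174),B,(228,262)))
s=monitor.state();Rt=R.from_quat(s["ee_rot"]);Rc=R.from_quat(W["attitude"])
print("cam in tool",Rt.inv().apply(W["origin"]-s["position"]),"axis",Rt.inv().apply(Rc.apply([[1,0,0],[0,0,-1]])))
print("tool",Rt.as_matrix().round(3))
E
```

```text
or sc [(array([298.3, 115.6]), [296, 113, 5, 6], 17), (array([270.7, 126.5]), [269, 124, 5, 6], 17), (array([335. , 172.5]), [333, 170, 5, 6], 10), (array([308.1, 192. ]), [305, 187, 8, 12], 58), (array([225.2, 295.5]), [222, 292, 7, 8], 48)]
or si [(array([365.1, 151.5]), [362, 148, 7, 8], 37), (array([250., 266.]), [247, 261, 7, 11], 34), (array([202.3, 288.1]), [198, 280, 9, 20], 89)]
bl sc [(array([284.4, 112.9]), [277, 108, 15, 11], 103), (array([322.8, 174.2]), [316, 168, 15, 14], 109), (array([307.1, 185.1]), [306, 184, 3, 3], 8), (array([313.6, 193.1]), [312, 192, 4, 3], 9), (array([273.5, 234. ]), [260, 222, 27, 27], 348)]
bl si [(array([337.1, 144.3]), [313, 137, 43, 15], 111), (array([316., 184.]), [313, 182, 7, 5], 31), (array([308.9, 203.3]), [297, 193, 28, 20], 207), (array([223.2, 260.1]), [212, 254, 25, 13], 89), (array([207.9, 290.6]), [206, 289, 5, 5], 12)]
orange [ 0.54661518 -0.27641828  0.10010287] blue sample [ 0.53957823 -0.06004384  0.11282845]
bar [0.52435416 0.24096179 0.08055437]
cam in tool [ 0.07603992 -0.00017528 -0.16632219] axis [[-6.23205212e-04  9.99999755e-01 -3.19618683e-04]
 [-2.70971111e-01  1.38790365e-04  9.62587470e-01]]
tool [[ 0.94   0.342 -0.   ]
 [ 0.342 -0.94   0.001]
 [ 0.    -0.001 -1.   ]]
```

```bash
python3 -m crank '[[0.042,-0.026,-0.0095,0,0,0],[0.042,-0.026,-0.0095,0,0,0],[0.042,-0.026,-0.0095,0,0,0],[0.042,-0.026,-0.0095,0,0,0],[0.042,-0.026,-0.0095,0,0,0],[0.042,-0.026,-0.0095,0,0,0],[0.042,-0.026,-0.0095,0,0,0],[0.042,-0.026,-0.0095,0,0,0],[0.042,-0.026,-0.0095,0,0,0],[0.042,-0.026,-0.0095,0,0,0],[0.042,-0.026,-0.0095,0,0,0],[0.042,-0.026,-0.0095,0,0,0]]'
python3 -m crank '[[0,0,0,0,0,7],[0,0,0,0,0,7],[0,0,0,0,0,6],[0,0,0,0,0,0],[0,0,0,0,0,0]]'
python3 - <<'E'
from h import *
import json
i=eyes.camera_info("wrist");im=eyes.camera("wrist");cv2.imwrite("pics/w1.png",im)
json.dump({k:np.array(v).tolist() for k,v in i.items()},open("w1.json","w"))
s=monitor.state();print(s["clock"],s["position"],s["contact_force"]);print(R.from_quat(s["ee_rot"]).as_matrix().round(3))
for n,lo,hi in(("or",5,18),("bl",100,130),("gr",45,85)):
    print(n,[(c,t[:4].tolist(),int(t[4])) for c,t in blobs(im,lo,hi,amin=40)[1]])
E
```

```text
clock: 1.3
position: [0.5536, -0.0522, 0.3322]
ee_rot: [0.985, 0.174, -0.0, -0.0]
contact_force: [-0.1, -0.6, 0.4]
gripper_width: 0.093
clock: 1.8
position: [0.5527, -0.0542, 0.3317]
ee_rot: [1.0, 0.001, -0.0, -0.0]
contact_force: [-0.6, -0.0, 0.1]
gripper_width: 0.0931
1.85 [ 0.552712   -0.05426832  0.33180286] [-0.11595627  0.04658637  0.15296981]
[[ 1.     0.002 -0.   ]
 [ 0.002 -1.     0.   ]
 [-0.    -0.    -1.   ]]
or [(array([ 20.2, 175.6]), [19, 167, 4, 19], 48), (array([456.8, 186.5]), [446, 178, 23, 18], 305), (array([109.3, 197.9]), [100, 186, 20, 26], 348)]
bl [(array([485.7,  58.2]), [458, 5, 91, 80], 664), (array([258.5, 193. ]), [223, 171, 72, 45], 2469), (array([ 41.4, 195.4]), [17, 183, 52, 25], 605), (array([ 97.8, 209.9]), [93, 206, 10, 8], 42)]
gr [(array([485.3, 193.6]), [477, 185, 17, 17], 206)]
```

View pics/w1.png

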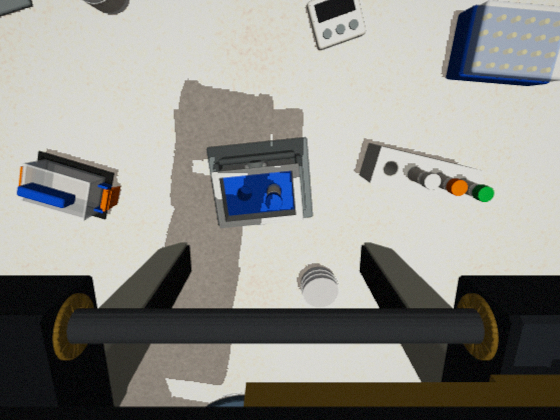

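Wrist view: bucket mouth centred at about (258,193) with the empty bore on its left (243,190) and sample tube at (274,190). The rack row runs from the empty hole (391,168) via white (432,181) and orange (457,186) to green (485,193). The cap is at left, around (65,190).

```bash
python3 - <<'E'
from h import *
import json
I=json.load(open("w1.json"));im=cv2.imread("pics/w1.png")
g=plane(I,(485.3,193.6),.114)[0];h=plane(I,(391,168),.062)[0]
m,_=blobs(im,5,18);m[:, :400]=0;m[:,520:]=0
c=cv2.findContours(m,0,2)[0];c=max(c,key=cv2.contourArea);print(cv2.minEnclosingCircle(c))
for z in(.107,.114):print("orange",z,plane(I,cv2.minEnclosingCircle(c)[0],z)[0])
o=plane(I,(459,186.5),.114)[0]
print("green",g,"hole",h,"row dir yaw deg",np.degrees(np.arctan2(*(h-g)[1::-1])),np.linalg.norm((h-g)[:2]),np.linalg.norm((o-g)[:2]))
# bucket: blue insert
m,_=blobs(im,100,130);m[:,:215]=0;m[:,305:]=0;m[:160]=0
c=max(cv2.findContours(m,0,2)[0],key=cv2.contourArea);r=cv2.minAreaRect(c);print(r)
print("ins corners@.068",plane(I,cv2.boxPoints(r),.068).round(4).tolist())
cv2.imwrite("pics/crop1.png",np.hstack([cv2.resize(im[120:240,190:330],None,fx=3,fy=3,interpolation=2),cv2.resize(im[120:240,0:125],None,fx=3,fy=3,interpolation=2)]))
E
```

```text
Traceback (most recent call last):
  File "h.py", line 9, in plane
    o,d=ray(info,px); return o+d*((z-o[2])/d[:,2])[:,None]
        ~~~^^^^^^^^^
  File "h.py", line 6, in ray
    d=np.c_[(p[:,0]-K[0,2])/K[0,0],-(p[:,1]-K[1,2])/K[1,1],-np.ones(len(p))]
                    ~^^^^^
TypeError: list indices must be integers or slices, not tuple
```

```bash
sed -i 's/K=info\["camera_matrix"\]; p=/K=np.array(info["camera_matrix"]); p=/' h.py; sed -i 's/;K=info\["camera_matrix"\]/;K=np.array(info["camera_matrix"])/' h.py; python3 - <<'E'
from h import *
import json
I=json.load(open("w1.json"));im=cv2.imread("pics/w1.png")
g=plane(I,(485.3,193.6),.114)[0];h=plane(I,(391,168),.062)[0]
m,_=blobs(im,5,18);m[:, :400]=0;m[:,520:]=0
c=cv2.findContours(m,0,2)[0];c=max(c,key=cv2.contourArea);print(cv2.minEnclosingCircle(c))
for z in(.107,.114):print("orange",z,plane(I,cv2.minEnclosingCircle(c)[0],z)[0])
o=plane(I,(459,186.5),.114)[0]
print("green",g,"hole",h,"row dir yaw deg",np.degrees(np.arctan2(*(h-g)[1::-1])),np.linalg.norm((h-g)[:2]),np.linalg.norm((o-g)[:2]))
m,_=blobs(im,100,130);m[:,:215]=0;m[:,305:]=0;m[:160]=0
c=max(cv2.findContours(m,0,2)[0],key=cv2.contourArea);r=cv2.minAreaRect(c);print(r)
print("ins corners@.068",plane(I,cv2.boxPoints(r),.068).round(4).tolist())
cv2.imwrite("pics/crop1.png",np.hstack([cv2.resize(im[120:240,190:330],None,fx=3,fy=3,interpolation=2),cv2.resize(im[120:240,0:125],None,fx=3,fy=3,interpolation=2)]))
E
```

```text
((456.9545593261719, 186.5), 11.056852340698242)
orange 0.107 [ 0.54572266 -0.27454473  0.107     ]
orange 0.114 [ 0.54720826 -0.27058952  0.114     ]
green [ 0.53859546 -0.30590831  0.114     ] hole [ 0.56113477 -0.20823388  0.062     ] row dir yaw deg 77.00590795209389 0.10024128687407591 0.03399096165531415
((258.4085693359375, 192.82046508789062), (38.97584533691406, 68.75019836425781), 84.38241577148438)
ins corners@.068 [[0.5499, 0.0161, 0.068], [0.5591, -0.0743, 0.068], [0.5059, -0.0803, 0.068], [0.4962, 0.0131, 0.068]]
```

View pics/crop1.png

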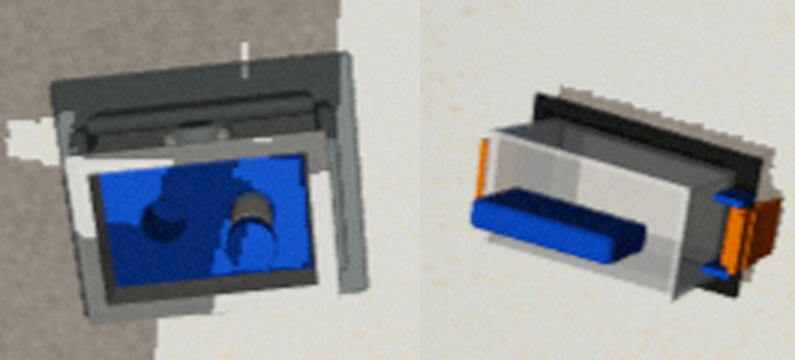

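```bash
python3 -m crank '[[-0.0012,0.0438,0.016,0,0,0],[-0.0012,0.0438,0.016,0,0,0],[-0.0012,0.0438,0.016,0,0,0],[-0.0012,0.0438,0.016,0,0,0],[-0.0012,0.0438,0.016,0,0,0]]' 0.05 20
python3 -m crank '[[0,0,0,0,0,-8.55],[0,0,0,0,0,-8.55],[0,0,0,0,0,-8.55],[0,0,0,0,0,-8.55],[0,0,0,0,0,-8.55],[0,0,0,0,0,-8.55],[0,0,0,0,0,-8.55],[0,0,0,0,0,-8.55],[0,0,0,0,0,-8.55],[0,0,0,0,0,0],[0,0,0,0,0,0],[0,0,0,0,0,0]]'
cat >> h.py <<'E'
import json
def snap(name):
    i=eyes.camera_info("wrist");im=eyes.camera("wrist");cv2.imwrite(f"pics/{name}.png",im)
    i={k:np.array(v).tolist() for k,v in i.items()};json.dump(i,open(name+".json","w"))
    s=monitor.state();Rm=R.from_quat(s["ee_rot"]).as_matrix()
    print("t",round(s["clock"],2),"pos",s["position"].round(4),"yaw",round(np.degrees(np.arctan2(Rm[1,0],Rm[0,0])),2),"F",s["contact_force"].round(1))
    return im,i,s
def totool(s,d): return R.from_quat(s["ee_rot"]).inv().apply(d).round(4)
E
python3 - <<'E'
from h import *
im,i,s=snap("w2")
for c,t in blobs(im,5,18,amin=60)[1]:
    print(c,t[:4],t[4])
    m,_=blobs(im,5,18)
m,_=blobs(im,5,18)
c=max(cv2.findContours(m,0,2)[0],key=cv2.contourArea);b=c[:,0]
print(b.min(0),b.max(0),proj(i,[[.546,-.273,.114],[.546,-.273,.1]]))
E
```

```text
clock: 2.35
position: [0.5463, -0.2751, 0.2514]
ee_rot: [1.0, 0.001, 0.0, 0.0]
contact_force: [0.1, -0.0, 0.0]
gripper_width: 0.0575
clock: 3.55
position: [0.5467, -0.2732, 0.2519]
ee_rot: [0.784, 0.621, -0.0, -0.0]
contact_force: [-0.1, -0.1, -0.1]
gripper_width: 0.05
t 3.6 pos [ 0.5467 -0.2732  0.2519] yaw 76.8 F [0.1 0.2 0.5]
[273.7 196.9] [264 186  20  23] 366
[264 186] [283 208] [[273.71846042 197.70261491]
 [273.76855729 194.29607953]]
```

View pics/w2.png

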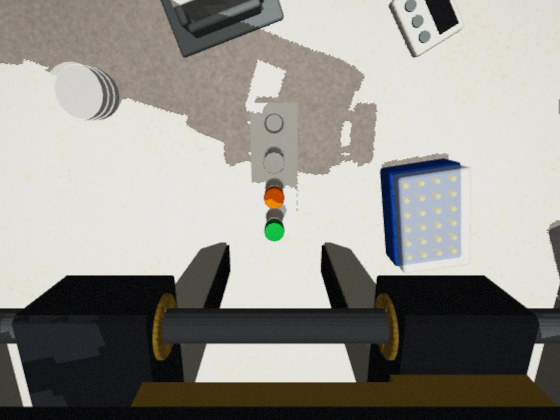

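Wrist view from above: the orange cap at (274,197) sits exactly where it was projected and the rack row is vertical in the picture. Going down to grasp.

```bash
python3 -m crank '[[0,0,0.04,0,0,0],[0,0,0.04,0,0,0],[0,0,0.04,0,0,0],[0,0,0.03,0,0,0],[0,0,0.015,0,0,0],[0,0,0,0,0,0],[0,0,0,0,0,0]]'
python3 -m crank '[[0,0,0,0,0,0],[0,0,0,0,0,0],[0,0,0,0,0,0],[0,0,0,0,0,0],[0,0,0,0,0,0]]' 0.012 15
python3 -m crank '[[0,0,-0.02,0,0,0],[0,0,-0.03,0,0,0],[0,0,-0.04,0,0,0],[0,0,-0.04,0,0,0],[0,0,-0.03,0,0,0],[0,0,0,0,0,0]]'
```

```text
clock: 4.3
position: [0.5474, -0.2736, 0.0882]
ee_rot: [0.783, 0.622, 0.0, 0.001]
contact_force: [0.5, 0.1, 0.9]
gripper_width: 0.0503
clock: 4.8
position: [0.5468, -0.2732, 0.0872]
ee_rot: [0.783, 0.622, 0.0, 0.0]
contact_force: [0.3, -0.2, 1.3]
gripper_width: 0.0185
clock: 5.4
position: [0.5482, -0.274, 0.2515]
ee_rot: [0.783, 0.622, 0.001, 0.003]
contact_force: [0.5, 0.3, -0.4]
gripper_width: 0.0184
```

```bash
python3 -m crank '[[0,0,0,0,0,-6.5],[0,0,0,0,0,-6.5],[0,0,0,0,0,-6],[0.03,0.001,0,0,0,0],[0.04,0.001,0,0,0,0],[0.04,0.001,0,0,0,0],[0.04,0.001,0,0,0,0],[0.017,0.0005,0,0,0,0],[0,0,0,0,0,0],[0,0,0,0,0,0],[0,0,0,0,0,0]]'
python3 - <<'E'
from h import *
im,i,s=snap("w3")
cv2.imwrite("pics/w3c.png",cv2.resize(im[60:260,170:390],None,fx=3,fy=3,interpolation=2))
E
```

```text
clock: 6.5
position: [0.534, -0.1078, 0.2467]
ee_rot: [0.67, 0.742, -0.0, -0.0]
contact_force: [0.0, -0.1, -0.6]
gripper_width: 0.0188
t 6.55 pos [ 0.534  -0.1078  0.2467] yaw 95.86 F [-0.2  0.5 -0.9]
```

View pics/w3c.png

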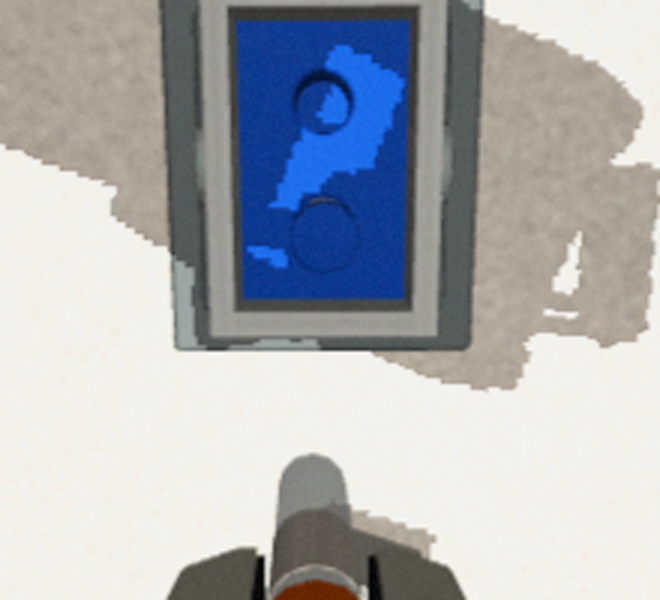

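Crop of wrist view: the mouth's inner edge is at crop (228,7), (418,7), (411,308) and (235,311). The empty bore is at (323,103) and the sample cap at (325,235). The held tube hangs straight from the jaws, bottom at about (312,475).

```bash
cat >> h.py <<'E'
def mouth(im,i,c0,box):
    """inner mouth edge: scan outward from c0 (px) to the grey collar; returns corners at z=.092"""
    h=cv2.cvtColor(cv2.GaussianBlur(im,(3,3),0),cv2.COLOR_BGR2HSV);m=((h[...,2]>112)&(h[...,1]<60))
    cx,cy=c0;x0,y0,x1,y1=box;L=[]
    def sub(line,thr):  # line of V outward -> subpixel crossing
        return None
    V=h[...,2].astype(float);S=h[...,1]
    def scan(P,step):
        p=np.array(P,int)
        for k in range(200):
            if m[p[1],p[0]]:
                q=p-step;a,b=V[q[1],q[0]],V[p[1],p[0]]
                f=np.clip((112-a)/(b-a+1e-9),0,1) if b!=a else .5
                return q+f*np.array(step)
            p=p+step
    sides=[]
    for st,rng in(((-1,0),[(cx,y) for y in range(y0,y1)]),((0,-1),[(x,cy) for x in range(x0,x1)]),((1,0),[(cx,y) for y in range(y0,y1)]),((0,1),[(x,cy) for x in range(x0,x1)])):
        pts=np.array([q for q in(scan(P,np.array(st)) for P in rng) if q is not None])
        ax=0 if st[0] else 1; md=np.median(pts[:,ax]);pts=pts[abs(pts[:,ax]-md)<4]
        v=cv2.fitLine(pts.astype(np.float32),cv2.DIST_HUBER,0,.01,.01).ravel();sides.append(v)
    def X(a,b):
        t=np.linalg.solve(np.array([[a[0],-b[0]],[a[1],-b[1]]]),b[2:]-a[2:]);return a[2:]+t[0]*a[:2]
    C=np.array([X(sides[k],sides[(k+1)%4]) for k in range(4)]) # TL,TR,BR,BL
    W=plane(i,C,.092)[:,:2]
    print("px",C.round(1).tolist());e=np.roll(W,-1,0)-W
    print("corners",W.round(4).tolist(),"sides mm",(np.linalg.norm(e,axis=1)*1e3).round(1))
    return W
E
python3 - <<'E'
from h import *
im=cv2.imread("pics/w3.png");i=json.load(open("w3.json"))
W=mouth(im,i,(278,115),(252,70,302,155));c=W.mean(0);print("centre",c)
e1=W[0]-W[3];e2=W[1]-W[2];e3=W[0]-W[1];e4=W[3]-W[2]
f=lambda e:np.degrees(np.arctan2(e[1],e[0]));print("yaws",f(e1),f(e2),f(e3),f(e4))
print("bore_e",plane(i,(170+323/3,60+103/3),.068),"samplecap",plane(i,(170+325/3,60+235/3),.128))
s=monitor.state();Rt=R.from_quat(s["ee_rot"])
o,d=ray(i,(170+312/3,60+475/3));o=Rt.inv().apply(o-s["position"]);d=Rt.inv().apply(d)[0];t=(.075-.008-o[2])/d[2];print("tube bottom in tool",o+t*d)
o,d=ray(i,(170+317/3,60+590/3));o=Rt.inv().apply(o-s["position"]);d=Rt.inv().apply(d)[0];t=(-.028-o[2])/d[2];print("cap in tool",o+t*d)
E
```

```text
px [[245.1999969482422, 61.599998474121094], [309.6000061035156, 61.400001525878906], [307.1000061035156, 163.39999389648438], [247.89999389648438, 163.39999389648438]]
corners [[0.4955, 0.011], [0.5532, 0.017], [0.5628, -0.0745], [0.5052, -0.0804]] sides mm [58.  92.  57.9 91.9]
centre [ 0.52917626 -0.03176131]
yaws 96.03213257570805 95.9877026930016 -174.0683885559254 -174.13171873573265
bore_e [[ 0.52755554 -0.01250638  0.068     ]] samplecap [[ 0.53169301 -0.05113427  0.128     ]]
tube bottom in tool [ 0.00169103 -0.00011248  0.067     ]
cap in tool [ 0.01349789  0.00092271 -0.028     ]
```

```bash
python3 -m crank '[[0.03,0.001,0,0,0,0],[0.035,0.001,0,0,0,0],[0.025,0.001,0,0,0,0],[0.007,0,0,0,0,0],[0,0,0.03,0,0,0],[0,0,0.03,0,0,0],[0,0,0.024,0,0,0],[0,0,0.008,0,0,0],[0,0,0,0,0,0],[0,0,0,0,0,0],[0,0,0,0,0,0]]'
python3 - <<'E'
from h import *
im,i,s=snap("w4")
cv2.imwrite("pics/w4c.png",cv2.resize(im[120:300,180:370],None,fx=3,fy=3,interpolation=2))
c=np.array([.5292,-.0318]);u=np.array([np.cos(np.radians(96)),np.sin(np.radians(96))]);b=c+.02*u;Rt=R.from_quat(s["ee_rot"])
print("bore-TCP tool",totool(s,np.r_[b,0]-s["position"]))
th=np.linspace(0,2*np.pi,13)[:-1];ring=np.c_[b[0]+.0097*np.cos(th),b[1]+.0097*np.sin(th),0*th+.068]
print("ring crop px",((proj(i,ring)-[180,120])*3).round().tolist())
hc=s["position"]+Rt.apply([0,0,.0665]);hp=proj(i,hc);hp2=proj(i,hc+Rt.apply([0,.0085,0]));print("hemi crop (if offset 0)",(hp-[180,120])*3,"r",3*np.linalg.norm(hp-hp2))
E
```

```text
clock: 7.65
position: [0.5276, -0.0101, 0.1562]
ee_rot: [0.67, 0.743, 0.001, 0.001]
contact_force: [-0.8, -0.1, -1.1]
gripper_width: 0.0183
t 7.7 pos [ 0.5275 -0.01    0.1561] yaw 95.93 F [-1.   1.  -0.4]
bore-TCP tool [-0.0017 -0.0009  0.1561]
ring crop px [[315.0, 287.0], [312.0, 269.0], [301.0, 255.0], [283.0, 249.0], [265.0, 251.0], [250.0, 263.0], [244.0, 280.0], [247.0, 297.0], [259.0, 311.0], [276.0, 317.0], [294.0, 314.0], [308.0, 303.0]]
hemi crop (if offset 0) [[282.13473482 301.55900972]] r 34.25325816792301
```

View pics/w4c.png

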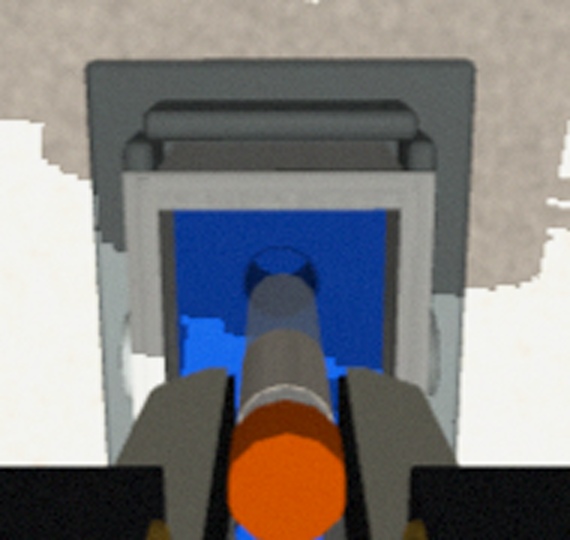

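Wrist crop: the tube's round bottom (top silhouette row 273, column 282) lies over the bore ring (centre (280,283)). The estimated correction is under 1 mm.

```bash
python3 -m crank '[[-0.0003,-0.0009,0,0,0,0],[0,0,0.005,0,0,0],[0,0,0.005,0,0,0],[0,0,0.005,0,0,0],[0,0,0.005,0,0,0],[0,0,0,0,0,0]]'
python3 -m crank '[[0,0,0.007,0,0,0],[0,0,0.007,0,0,0],[0,0,0.006,0,0,0],[0,0,0,0,0,0]]'
```

```text
clock: 8.3
position: [0.5258, -0.0102, 0.1341]
ee_rot: [0.67, 0.743, -0.0, -0.0]
contact_force: [0.7, 1.1, -0.9]
gripper_width: 0.0185
clock: 8.7
position: [0.5257, -0.0102, 0.114]
ee_rot: [0.67, 0.743, -0.0, -0.0]
contact_force: [0.5, 0.0, -2.0]
gripper_width: 0.0186
```

```bash
python3 -m crank '[[0,0,0.005,0,0,0],[0,0,0.004,0,0,0],[0,0,0,0,0,0],[0,0,0,0,0,0]]'
python3 -m crank '[[0,0,0.001,0,0,0],[0,0,0.001,0,0,0],[0,0,0,0,0,0],[0,0,0,0,0,0]]'
```

```text
clock: 9.1
position: [0.5261, -0.0102, 0.106]
ee_rot: [0.67, 0.743, -0.0, -0.0]
contact_force: [0.5, 0.5, -0.8]
gripper_width: 0.0184
clock: 9.5
position: [0.5261, -0.0102, 0.104]
ee_rot: [0.67, 0.743, 0.0, 0.0]
contact_force: [0.7, 0.2, 0.1]
gripper_width: 0.0186
```

```bash
python3 -m crank '[[0,0,0.001,0,0,0],[0,0,0.001,0,0,0],[0,0,0,0,0,0]]'
python3 -m crank '[[0,0,0.001,0,0,0],[0,0,0.0005,0,0,0],[0,0,0,0,0,0]]'
python3 -m crank '[[0,0,0.0005,0,0,0],[0,0,0.0005,0,0,0],[0,0,0,0,0,0]]'
```

```text
clock: 9.8
position: [0.526, -0.0102, 0.1018]
ee_rot: [0.67, 0.743, -0.0, -0.0]
contact_force: [-0.3, -0.3, 0.4]
gripper_width: 0.0184
clock: 10.1
position: [0.5263, -0.0102, 0.1007]
ee_rot: [0.67, 0.743, 0.0, 0.0]
contact_force: [-0.3, -0.5, 4.0]
gripper_width: 0.0185
clock: 10.4
position: [0.5264, -0.0102, 0.0998]
ee_rot: [0.67, 0.743, 0.0, 0.0]
contact_force: [-0.2, -0.1, 7.1]
gripper_width: 0.0184
```

```bash
python3 -m crank '[[0,0,-0.0015,0,0,0],[0,0,0,0,0,0],[0,0,0,0,0,0],[0,0,0,0,0,0],[0,0,0,0,0,0]]' 0.05 15
python3 -m crank '[[0,0,-0.01,0,0,0],[0,0,-0.03,0,0,0],[0,0,-0.04,0,0,0],[0,0,-0.04,0,0,0],[0,0,-0.03,0,0,0],[0.04,0.006,-0.01,0,0,0],[0.04,0.006,-0.01,0,0,0],[0.04,0.006,-0.01,0,0,0],[0.04,0.006,0,0,0,0],[0,0,0,0,0,0],[0,0,0,0,0,0],[0,0,0,0,0,0]]'
python3 - <<'E'
from h import *
im,i,s=snap("w5")
for n,lo,hi in(("or",5,18),("bl",100,130)):
    print(n,[(c,t[:4].tolist(),int(t[4])) for c,t in blobs(im,lo,hi,amin=60)[1]])
a=eyes.camera("side");cv2.imwrite("pics/side1.png",a)
cc=cv2.resize(a[150:260,250:360],None,fx=3,fy=3,interpolation=2)
cv2.imwrite("pics/c5.png",np.hstack([im,cv2.copyMakeBorder(cc[:, :235],0,420-cc.shape[0],0,0,0)]))
E
```

```text
clock: 10.9
position: [0.526, -0.0102, 0.1008]
ee_rot: [0.67, 0.743, -0.0, -0.0]
contact_force: [-0.1, 0.8, 0.8]
gripper_width: 0.0495
clock: 12.1
position: [0.5333, 0.1506, 0.2812]
ee_rot: [0.67, 0.743, -0.0, 0.0]
contact_force: [0.0, 0.5, -0.4]
gripper_width: 0.0502
t 12.15 pos [0.5334 0.1504 0.2811] yaw 95.87 F [-0.3  0.1 -0.2]
or [(array([296.7,  50.6]), [283, 40, 28, 22], 323), (array([259.6, 141.5]), [247, 133, 26, 18], 260)]
bl [(array([278.2,  94.1]), [262, 65, 33, 59], 759), (array([257.1, 301.6]), [235, 296, 44, 13], 424), (array([255.3, 358.4]), [247, 348, 17, 21], 271)]
```

View pics/c5.png

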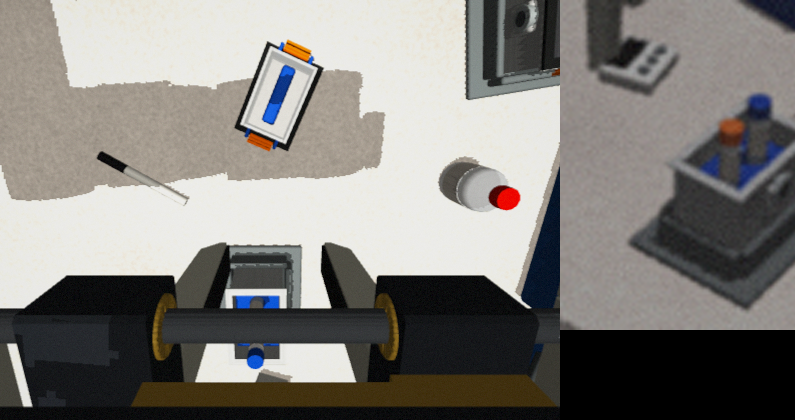

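The side view shows the orange tube standing in the bucket at the same height as the blue one. In the wrist view the cap's bar is at (278,94), clips at (297,51) and (260,142).

```bash
python3 - <<'E'
from h import *
im=cv2.imread("pics/w5.png");i=json.load(open("w5.json"));s=monitor.state()
m,_=blobs(im,100,130);m[130:]=0
c=max(cv2.findContours(m,0,2)[0],key=cv2.contourArea);r=cv2.minAreaRect(c);B=plane(i,cv2.boxPoints(r),.092)[:,:2];e=np.roll(B,-1,0)-B
print("bar",r,"c",B.mean(0),np.linalg.norm(e,axis=1),[np.degrees(np.arctan2(v[1],v[0])) for v in e[:2]])
# flange silhouette: black
h=cv2.cvtColor(im,cv2.COLOR_BGR2HSV);k=((h[...,2]<55)).astype(np.uint8)*255;k[:30]=0;k[160:]=0;k[:,:225]=0;k[:,335:]=0
c=max(cv2.findContours(k,0,2)[0],key=cv2.contourArea);r=cv2.minAreaRect(c)
for z in(.018,.022):
    B=plane(i,cv2.boxPoints(r),z)[:,:2];e=np.roll(B,-1,0)-B
    print("flange",z,"c",B.mean(0),np.linalg.norm(e,axis=1),[np.degrees(np.arctan2(v[1],v[0])) for v in e])
a,b=plane(i,[(297.5,50),(259.5,142)],.02);print("clips c",(a+b)/2,np.linalg.norm(a-b),np.degrees(np.arctan2(*(a-b)[1::-1])))
E
```

```text
bar ((278.18963623046875, 94.2758560180664), (12.81297779083252, 60.16529083251953), 21.801406860351562) c [0.52717567 0.24594993] [0.05866959 0.01276253 0.05886917 0.01332474] [np.float64(72.81189552207923), np.float64(-14.38451548653784)]
flange 0.018 c [0.55537805 0.23716983] [0.10737422 0.01377732 0.10774301 0.01469921] [np.float64(72.27692218129923), np.float64(-15.662201365420756), np.float64(-107.22839540086424), np.float64(162.78627628213596)]
flange 0.022 c [0.55510556 0.23706576] [0.10637416 0.013649   0.10673951 0.0145623 ] [np.float64(72.27692218129927), np.float64(-15.662201365420785), np.float64(-107.2283954008642), np.float64(162.78627628213596)]
clips c [0.52755402 0.24675531 0.02      ] 0.11734755185219269 72.46211742983517
```

```bash
python3 -m crank '[[0,0,0,0,0,8],[0,0,0,0,0,8],[0,0,0,0,0,7.5],[0.03,-0.012,0.02,0,0,0],[0.03,-0.012,0.04,0,0,0],[0.03,-0.011,0.04,0,0,0],[0,0,0.04,0,0,0],[0,0,0,0,0,0],[0,0,0,0,0,0],[0,0,0,0,0,0]]'
python3 - <<'E'
from h import *
im,i,s=snap("w6")
print("d tool",totool(s,np.array([.5273,.2463,.067])-s["position"]))
m,_=blobs(im,100,130);m[:, :200]=0;m[:,360:]=0
c=max(cv2.findContours(m,0,2)[0],key=cv2.contourArea);r=cv2.minAreaRect(c);B=plane(i,cv2.boxPoints(r),.092)[:,:2];e=np.roll(B,-1,0)-B
print("bar",r,"c",B.mean(0),np.linalg.norm(e,axis=1),[np.degrees(np.arctan2(v[1],v[0])) for v in e[:2]])
E
```

```text
clock: 13.2
position: [0.5287, 0.2457, 0.1454]
ee_rot: [0.807, 0.59, 0.002, 0.0]
contact_force: [-0.0, 1.2, 0.9]
gripper_width: 0.05
t 13.25 pos [0.5286 0.2458 0.1454] yaw 72.37 F [ 0.2  0.3 -1. ]
d tool [-0.0001 -0.0016  0.0784]
bar ((272.0, 222.0), (84.0, 18.0), 90.0) c [0.52794174 0.24860117] [0.01221616 0.06218269 0.01313336 0.06217279] [np.float64(-17.7059210319725), np.float64(-107.39409859812842)]
```

```bash
python3 -m crank '[[0.001,-0.001,0.02,0,0,0],[0,0,0.03,0,0,0],[0,0,0.02,0,0,0],[0,0,0.007,0,0,0],[0,0,0,0,0,0],[0,0,0,0,0,0]]'
python3 -m crank '[[0,0,0,0,0,0],[0,0,0,0,0,0],[0,0,0,0,0,0],[0,0,0,0,0,0],[0,0,0,0,0,0]]' 0.005 60
```

```text
clock: 13.85
position: [0.5276, 0.2476, 0.0676]
ee_rot: [0.807, 0.591, 0.001, 0.0]
contact_force: [0.4, 0.6, -0.2]
gripper_width: 0.0501
clock: 14.35
position: [0.5266, 0.2474, 0.0661]
ee_rot: [0.807, 0.591, 0.0, 0.0]
contact_force: [1.1, -0.4, -1.0]
gripper_width: 0.0146
```

```bash
python3 -m crank '[[0,0,-0.01,0,0,0],[0,0,-0.03,0,0,0],[0,0,-0.045,0,0,0],[0,0,-0.045,0,0,0],[0,0,-0.04,0,0,0],[0,0,-0.015,0,0,0],[0,0,0,0,0,-8],[0,0,0,0,0,-8],[0,0,0,0,0,-7.6],[0,0,0,0,0,0]]'
python3 -m crank '[[-0.02,-0.0027,0,0,0,0],[-0.035,-0.004,0,0,0,0],[-0.04,-0.004,0,0,0,0],[-0.04,-0.004,0,0,0,0],[-0.04,-0.004,0,0,0,0],[-0.04,-0.004,0,0,0,0],[-0.035,-0.0032,0,0,0,0],[-0.02,-0.001,0,0,0,0],[-0.0075,0,0,0,0,0],[0,0,0,0,0,0],[0,0,0,0,0,0],[0,0,0,0,0,0]]'
python3 - <<'E'
from h import *
im,i,s=snap("w7")
print("d tool to rim",totool(s,np.array([.5292,-.0318,.092])-s["position"]))
for c,t in blobs(im,5,18,amin=60)[1]: print(c,t[:4],t[4])
E
```

```text
clock: 15.35
position: [0.5265, 0.2473, 0.2515]
ee_rot: [0.668, 0.744, 0.0, 0.0]
contact_force: [-0.7, 0.2, -2.8]
gripper_width: 0.0134
clock: 16.55
position: [0.529, -0.0303, 0.251]
ee_rot: [0.669, 0.744, 0.0, -0.0]
contact_force: [-0.0, 0.3, -1.6]
gripper_width: 0.0138
t 16.6 pos [ 0.529  -0.0304  0.251 ] yaw 96.07 F [ 1.   0.6 -1.5]
d tool to rim [-0.0014  0.      0.159 ]
[276.1 151.4] [249 140  54  23] 1088
[273.  176.9] [264 174  19   6] 84
```

View pics/w7.png

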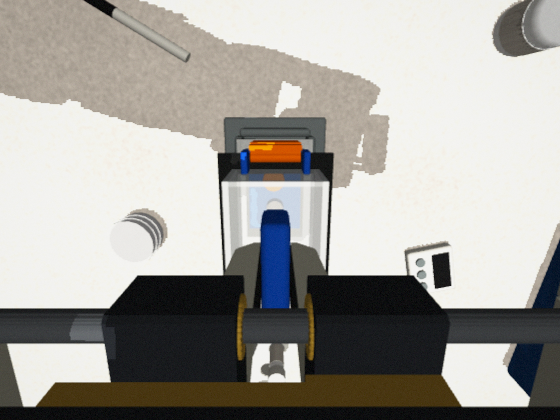

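```bash
python3 - <<'E'
from h import *
i=json.load(open("w7.json"));s=monitor.state();Rt=R.from_quat(s["ee_rot"])
P=lambda x,y,z:proj(i,s["position"]+Rt.apply([x,y,.0661-z]))[0].round(1)
print("clip outer",[P(.061,0,z) for z in(.004,.01,.018,.022)],"bar end",P(.03,0,.092),P(.03,0,.064),"bar sides",P(.03,.007,.064),P(.03,-.007,.064))
im=cv2.imread("pics/w7.png");h=cv2.cvtColor(im,cv2.COLOR_BGR2HSV)
for r in range(202,236,2):print(r,im[r,275].tolist(),end=" ")
m,_=blobs(im,5,18);print([ (r,int(m[r,245:310].sum()/255)) for r in range(137,168,2)])
m,_=blobs(im,100,130);print([(r,np.flatnonzero(m[r,240:312])[[0,-1]]+240) for r in (214,222,230)])
E
```

```text
clip outer [array([274. , 137.6]), array([274. , 138.2]), array([274., 139.]), array([273.9, 139.4])] bar end [273.6 220.9] [273.8 204.6] bar sides [287.  204.6] [260.6 204.6]
202 [217, 223, 225] 204 [216, 222, 224] 206 [217, 221, 222] 208 [220, 225, 226] 210 [79, 41, 24] 212 [68, 24, 6] 214 [70, 27, 7] 216 [70, 29, 5] 218 [74, 30, 14] 220 [71, 25, 0] 222 [74, 23, 2] 224 [101, 37, 9] 226 [128, 48, 11] 228 [136, 51, 12] 230 [140, 52, 2] 232 [140, 52, 4] 234 [145, 56, 15] [(137, 0), (139, 0), (141, 46), (143, 44), (145, 53), (147, 30), (149, 42), (151, 51), (153, 51), (155, 52), (157, 51), (159, 51), (161, 51), (163, 0), (165, 0), (167, 0)]
[(214, array([263, 287])), (222, array([262, 288])), (230, array([261, 289]))]
```

Wrist view: the cap is held squarely. Its flange (columns 218–333) is concentric with the bucket foot (224–326), and the clip is at row 140. Lowering to just above the rim, then feeling.

```bash
python3 -m crank '[[-0.0006,0,0.02,0,0,0],[0,0,0.03,0,0,0],[0,0,0.025,0,0,0],[0,0,0.012,0,0,0],[0,0,0,0,0,0],[0,0,0,0,0,0],[0,0,0,0,0,0]]'
python3 -m crank '[[0,0,0.0015,0,0,0],[0,0,0.0015,0,0,0],[0,0,0,0,0,0],[0,0,0,0,0,0]]'
python3 -m crank '[[0,0,0.0015,0,0,0],[0,0,0.0015,0,0,0],[0,0,0,0,0,0],[0,0,0,0,0,0]]'
python3 -c "
from h import *
s=monitor.state();print(s['contact_force'],s['moment'],totool(s,s['contact_force']),totool(s,np.array([.5292,-.0318,.158])-s['position']))"
```

```text
clock: 17.3
position: [0.5298, -0.032, 0.1653]
ee_rot: [0.669, 0.743, 0.001, 0.001]
contact_force: [0.1, -1.1, -1.2]
gripper_width: 0.0135
clock: 17.7
position: [0.5291, -0.032, 0.1611]
ee_rot: [0.669, 0.743, 0.0, 0.0]
contact_force: [0.7, -0.3, -1.8]
gripper_width: 0.0139
clock: 18.1
position: [0.5291, -0.032, 0.158]
ee_rot: [0.669, 0.743, -0.0, 0.0]
contact_force: [0.9, -0.1, -1.7]
gripper_width: 0.0132
[ 0.85573895 -0.10860846 -1.72572928] [-0.05805932 -0.10360687  0.00271038] [-0.198   0.8396  1.7257] [ 0.0002  0.0001 -0.    ]
```

```bash
python3 -m crank '[[0,0,0.001,0,0,0],[0,0,0.001,0,0,0],[0,0,0,0,0,0]]'
python3 -m crank '[[0,0,0.001,0,0,0],[0,0,0.0005,0,0,0],[0,0,0,0,0,0]]'
python3 -c "
from h import *
s=monitor.state();print(s['contact_force'],s['moment'],totool(s,s['contact_force']))"
```

```text
clock: 18.4
position: [0.5293, -0.0319, 0.1563]
ee_rot: [0.669, 0.743, 0.0, 0.0]
contact_force: [-1.8, 2.0, 5.8]
gripper_width: 0.0135
clock: 18.7
position: [0.5294, -0.0318, 0.1552]
ee_rot: [0.669, 0.743, 0.0, 0.0]
contact_force: [-2.2, 1.7, 9.6]
gripper_width: 0.0137
[-2.19873274  1.65921132  9.55811435] [ 0.16643362  0.47280159 -0.10878258] [ 1.8814 -2.0047 -9.5596]
```

The plug edge is on the rim; the moment puts the contact on the −x side. I'll ease the load and slide toward +x (tool +y).

```bash
python3 -m crank '[[0,0,-0.0015,0,0,0],[0,0.0005,0,0,0,0],[0,0,0,0,0,0]]'
python3 -m crank '[[0,0.0004,0,0,0,0],[0,0,0,0,0,0]]'
python3 -m crank '[[0,0.0004,0,0,0,0],[0,0,0,0,0,0]]'
python3 -c "
from h import *
s=monitor.state();print(s['contact_force'],s['moment'],totool(s,s['contact_force']))"
```

```text
clock: 19.0
position: [0.5295, -0.0319, 0.1563]
ee_rot: [0.669, 0.743, -0.0, -0.0]
contact_force: [-2.7, 1.0, 5.5]
gripper_width: 0.0136
clock: 19.2
position: [0.5296, -0.0319, 0.1562]
ee_rot: [0.669, 0.743, -0.0, -0.0]
contact_force: [-3.6, 1.0, 6.6]
gripper_width: 0.0135
clock: 19.4
position: [0.5297, -0.0318, 0.1561]
ee_rot: [0.669, 0.743, -0.001, -0.001]
contact_force: [-4.6, 1.3, 6.3]
gripper_width: 0.0135
[-4.61773262  1.29497781  6.25121854] [-0.11419264  1.06802429 -0.04273369] [ 1.7747 -4.4669 -6.243 ]
```

```bash
python3 -m crank '[[0,0,-0.003,0,0,0],[0,0,0,0,0,0],[0,0,0,0,0,0]]'
python3 -m crank '[[0,0,0.001,0,0,0],[0,0,0.001,0,0,0],[0,0,0.0005,0,0,0],[0,0,0,0,0,0]]'
python3 -c "
from h import *
s=monitor.state();print(s['contact_force'],s['moment'],totool(s,s['contact_force']))"
```

```text
clock: 19.7
position: [0.5305, -0.0319, 0.1589]
ee_rot: [0.669, 0.743, 0.0, 0.0]
contact_force: [-0.0, 0.3, -1.6]
gripper_width: 0.0138
clock: 20.1
position: [0.5306, -0.0318, 0.1567]
ee_rot: [0.669, 0.743, 0.0, 0.0]
contact_force: [-0.8, 0.2, 5.0]
gripper_width: 0.0133
[-0.80172224  0.18325176  5.02082274] [ 0.06089268  0.18628228 -0.02081251] [ 0.2663 -0.776  -5.0211]
```

```bash
cat > rd.py <<'E'
from h import *
s=monitor.state();Rt=R.from_quat(s["ee_rot"]).inv()
print("  toolF",Rt.apply(s["contact_force"]).round(2),"toolM",Rt.apply(s["moment"]).round(3),"d",totool(s,np.array([.5292,-.0318,.158])-s["position"]))
E
for k in 1 2 3; do python3 -m crank '[[0,0,0,0,0,0]]' >/dev/null; python3 rd.py; done
python3 -m crank '[[0,0,-0.003,0,0,0],[0,0,0,0,0,0]]'
for k in 1 2 3; do python3 -m crank '[[0,0,0,0,0,0]]' >/dev/null; python3 rd.py; done
```

```text
toolF [ 1.44 -1.33 -5.34] toolM [ 0.142  0.043 -0.038] d [ 0.0002 -0.0013 -0.0013]
  toolF [ 0.81 -0.82 -4.67] toolM [0.148 0.1   0.026] d [ 0.0002 -0.0013 -0.0013]
  toolF [ 0.67  0.02 -5.06] toolM [0.026 0.056 0.006] d [ 0.0002 -0.0013 -0.0013]
clock: 20.6
position: [0.5303, -0.0319, 0.1594]
ee_rot: [0.669, 0.743, -0.0, -0.0]
contact_force: [-0.1, -0.2, -1.6]
gripper_width: 0.0135
  toolF [0.37 0.13 1.02] toolM [-0.133 -0.03   0.04 ] d [ 0.0002 -0.001   0.0012]
  toolF [-0.54  0.05  1.52] toolM [-0.067 -0.027 -0.045] d [ 0.0002 -0.001   0.0012]
  toolF [0.17 0.33 2.07] toolM [-0.041 -0.041  0.028] d [ 0.0002 -0.0011  0.0013]
```

```bash
python3 -m crank '[[0,0.0008,0,0,0,0],[0,0,0.0015,0,0,0],[0,0,0.0015,0,0,0],[0,0,0,0,0,0],[0,0,0,0,0,0]]'; python3 rd.py
for k in 1 2; do python3 -m crank '[[0,0,0,0,0,0]]' >/dev/null; python3 rd.py; done
```

```text
clock: 21.4
position: [0.5314, -0.0318, 0.1568]
ee_rot: [0.669, 0.743, 0.0, 0.0]
contact_force: [-0.5, 0.8, 4.2]
gripper_width: 0.0134
  toolF [ 0.87 -0.36 -4.24] toolM [0.091 0.01  0.018] d [ 0.0002 -0.0022 -0.0012]
  toolF [ 1.44 -1.09 -4.7 ] toolM [ 0.064  0.091 -0.041] d [ 0.0002 -0.0021 -0.0012]
  toolF [ 0.92 -0.34 -4.46] toolM [ 0.05   0.097 -0.055] d [ 0.0002 -0.0022 -0.0013]
```

Sliding data show the moment reference is at the wrist (lever about 0.25 m). Redone with that, the contact is at the cap's tool −x end. I'll undo the y shift and go +x.

```bash
python3 -m crank '[[0,0,-0.003,0,0,0],[0.001,-0.0022,0,0,0,0],[0,0,0,0,0,0],[0,0,0.0015,0,0,0],[0,0,0.0015,0,0,0],[0,0,0,0,0,0],[0,0,0,0,0,0]]'; python3 rd.py
for k in 1 2; do python3 -m crank '[[0,0,0,0,0,0]]' >/dev/null; python3 rd.py; done
```

```text
clock: 22.3
position: [0.5289, -0.031, 0.1564]
ee_rot: [0.669, 0.743, -0.0, -0.0]
contact_force: [0.1, -1.0, -1.4]
gripper_width: 0.0136
  toolF [-1.05 -0.05  1.44] toolM [-0.063 -0.053  0.025] d [-0.0008  0.0002 -0.0016]
  toolF [-0.34 -0.89  0.97] toolM [-0.025 -0.049 -0.012] d [-0.0008  0.0002 -0.0015]
  toolF [0.19 0.53 1.51] toolM [-0.067 -0.052 -0.024] d [-0.0008  0.0002 -0.0015]
```

No contact 1.6 mm below the rim: the plug has entered. Continuing down.

```bash
python3 -m crank '[[0,0,0.001,0,0,0],[0,0,0.001,0,0,0],[0,0,0,0,0,0],[0,0,0,0,0,0]]'; python3 rd.py
python3 -m crank '[[0,0,0.001,0,0,0],[0,0,0.001,0,0,0],[0,0,0.001,0,0,0],[0,0,0,0,0,0]]'; python3 rd.py
```

```text
clock: 22.9
position: [0.5289, -0.031, 0.1545]
ee_rot: [0.669, 0.743, -0.0, -0.0]
contact_force: [0.2, 0.2, -1.0]
gripper_width: 0.0139
  toolF [0.18 0.27 0.96] toolM [-0.132 -0.053  0.041] d [-0.0008  0.0002 -0.0035]
clock: 23.3
position: [0.5288, -0.031, 0.1514]
ee_rot: [0.669, 0.743, -0.0, -0.0]
contact_force: [0.5, 1.0, -0.7]
gripper_width: 0.0139
  toolF [0.91 0.58 0.74] toolM [-0.108  0.028  0.017] d [-0.0009  0.0003 -0.0066]
```

```bash
python3 -m crank '[[0.0005,0,0.001,0,0,0],[0,0,0.001,0,0,0],[0,0,0,0,0,0]]'; python3 rd.py
python3 -m crank '[[0,0,0.001,0,0,0],[0,0,0.001,0,0,0],[0,0,0,0,0,0]]'; python3 rd.py
python3 -m crank '[[0,0,0.001,0,0,0],[0,0,0,0,0,0]]'; python3 rd.py
```

```text
clock: 23.6
position: [0.5289, -0.0304, 0.1496]
ee_rot: [0.669, 0.743, 0.0, 0.0]
contact_force: [-0.9, 0.0, 2.6]
gripper_width: 0.0137
  toolF [ 0.09 -0.87 -2.63] toolM [ 0.024  0.181 -0.009] d [-0.0014  0.0001 -0.0084]
clock: 23.9
position: [0.5291, -0.0306, 0.1476]
ee_rot: [0.669, 0.743, 0.0, 0.0]
contact_force: [-0.6, 0.5, 4.2]
gripper_width: 0.0134
  toolF [ 0.61 -0.57 -4.2 ] toolM [-0.072  0.046  0.004] d [-0.0012  0.     -0.0104]
clock: 24.1
position: [0.5291, -0.0306, 0.1466]
ee_rot: [0.669, 0.743, 0.0, 0.0]
contact_force: [0.3, 0.6, 4.7]
gripper_width: 0.0137
  toolF [ 0.51  0.37 -4.7 ] toolM [-0.113 -0.054 -0.042] d [-0.0013  0.     -0.0114]
```

```bash
python3 -m crank '[[0,0,0.001,0,0,0],[0,0,0,0,0,0]]'; python3 rd.py
python3 -m crank '[[0,0,0.001,0,0,0],[0,0,0,0,0,0]]'; python3 rd.py
python3 -m crank '[[0,0,0.001,0,0,0],[0,0,0,0,0,0]]'; python3 rd.py
```

```text
clock: 24.3
position: [0.5291, -0.0306, 0.1457]
ee_rot: [0.669, 0.743, 0.0, 0.0]
contact_force: [-0.1, 0.4, 5.6]
gripper_width: 0.0139
  toolF [ 0.42 -0.09 -5.59] toolM [0.004 0.021 0.016] d [-0.0013 -0.     -0.0123]
clock: 24.5
position: [0.5291, -0.0306, 0.1448]
ee_rot: [0.669, 0.743, 0.0, 0.0]
contact_force: [-0.4, 0.1, 6.4]
gripper_width: 0.0137
  toolF [ 0.17 -0.39 -6.42] toolM [ 0.043 -0.     0.025] d [-0.0012 -0.     -0.0132]
clock: 24.7
position: [0.5291, -0.0306, 0.1439]
ee_rot: [0.669, 0.743, 0.0, 0.0]
contact_force: [-0.8, 0.9, 8.0]
gripper_width: 0.0136
  toolF [ 1.02 -0.71 -8.04] toolM [ 0.146  0.028 -0.001] d [-0.0012 -0.     -0.0141]
```

```bash
python3 -m crank '[[0,0,0.001,0,0,0],[0,0,0,0,0,0]]'; python3 rd.py
python3 -m crank '[[0,0,0.001,0,0,0],[0,0,0,0,0,0]]'; python3 rd.py
python3 -m crank '[[0,0,0.0007,0,0,0],[0,0,0,0,0,0]]'; python3 rd.py
```

```text
clock: 24.9
position: [0.5291, -0.0306, 0.143]
ee_rot: [0.669, 0.743, 0.0, 0.0]
contact_force: [-1.0, 0.3, 8.9]
gripper_width: 0.0137
  toolF [ 0.35 -0.92 -8.9 ] toolM [0.252 0.074 0.034] d [-0.0012 -0.0001 -0.015 ]
clock: 25.1
position: [0.5292, -0.0306, 0.1421]
ee_rot: [0.669, 0.743, 0.0, 0.0]
contact_force: [-2.3, 0.8, 11.0]
gripper_width: 0.0136
  toolF [  1.04  -2.21 -10.97] toolM [0.34  0.073 0.073] d [-0.0012 -0.0001 -0.0159]
clock: 25.3
position: [0.529, -0.0305, 0.1411]
ee_rot: [0.669, 0.743, 0.0, 0.0]
contact_force: [1.1, 1.0, -6.3]
gripper_width: 0.0139
  toolF [0.89 1.23 6.28] toolM [-0.199  0.041 -0.004] d [-0.0013  0.0001 -0.0169]
```

The snap came at about 12.5 N of push and the force fell sharply. It is now slightly pulling, so I'll relax to neutral and check flatness.

```bash
python3 -m crank '[[0,0,0.001,0,0,0],[0,0,0,0,0,0],[0,0,0,0,0,0]]'; python3 rd.py
python3 - <<'E'
from h import *
im,i,s=snap("w8");a=eyes.camera("side")
cv2.imwrite("pics/c8.png",np.hstack([cv2.resize(im[60:260,190:365],None,fx=2.2,fy=2.2,interpolation=2),cv2.resize(a[140:260,250:360],(403,440),interpolation=2)]))
E
```

```text
clock: 25.6
position: [0.5288, -0.0305, 0.1397]
ee_rot: [0.669, 0.743, -0.0, -0.0]
contact_force: [0.4, 0.0, 2.6]
gripper_width: 0.0135
  toolF [-0.01  0.36 -2.58] toolM [-0.101 -0.004  0.022] d [-0.0013  0.0003 -0.0183]
t 25.65 pos [ 0.5288 -0.0305  0.1397] yaw 96.04 F [0.8 0.7 2. ]
```

View pics/c8.png

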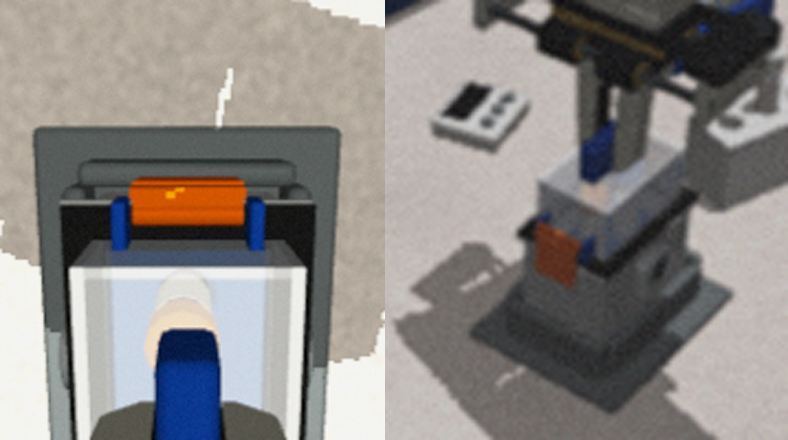

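Wrist and side crops: the flange lies flush on the rim with the +y clip hooked over the collar end (crop (187,200)). I'll do a light confirming press at the centre, then release and inspect the other end.

```bash
python3 -m crank '[[0,0,0.001,0,0,0],[0,0,0,0,0,0]]'; python3 rd.py
python3 -m crank '[[0,0,0.001,0,0,0],[0,0,0,0,0,0]]'; python3 rd.py
python3 -m crank '[[0,0,-0.001,0,0,0],[0,0,-0.0015,0,0,0],[0,0,0,0,0,0]]'; python3 rd.py
python3 -m crank '[[0,0,0,0,0,0],[0,0,0,0,0,0],[0,0,0,0,0,0],[0,0,0,0,0,0],[0,0,0,0,0,0]]' 0.04 20; python3 rd.py
```

```text
clock: 25.9
position: [0.5288, -0.0305, 0.1388]
ee_rot: [0.669, 0.743, -0.0, -0.0]
contact_force: [-0.9, 0.2, 4.8]
gripper_width: 0.0136
  toolF [ 0.31 -0.86 -4.78] toolM [0.171 0.028 0.002] d [-0.0014  0.0003 -0.0192]
clock: 26.1
position: [0.5289, -0.0305, 0.1381]
ee_rot: [0.669, 0.743, 0.0, 0.0]
contact_force: [-1.5, 0.8, 7.5]
gripper_width: 0.0137
  toolF [ 0.99 -1.37 -7.51] toolM [0.354 0.097 0.023] d [-0.0013  0.0002 -0.0199]
clock: 26.4
position: [0.5287, -0.0305, 0.1401]
ee_rot: [0.669, 0.743, -0.0, -0.0]
contact_force: [0.2, -0.4, -1.7]
gripper_width: 0.0135
  toolF [-0.38  0.17  1.75] toolM [-0.155 -0.022 -0.026] d [-0.0013  0.0004 -0.0179]
clock: 26.9
position: [0.5288, -0.0305, 0.1403]
ee_rot: [0.669, 0.743, -0.0, -0.0]
contact_force: [0.2, -0.1, -0.7]
gripper_width: 0.04
  toolF [-0.13  0.18  0.72] toolM [-0.095 -0.055  0.001] d [-0.0013  0.0002 -0.0177]
```

```bash
python3 -m crank '[[0,0,-0.02,0,0,0],[0,0,-0.03,0,0,0],[0,0,-0.04,0,0,0],[-0.02,0,-0.03,0,0,0],[-0.04,0,0,0,0,0],[-0.016,0,0,0,0,0],[0,0,0,0,0,0],[0,0,0,0,0,0],[0,0,0,0,0,0]]'
python3 - <<'E'
from h import *
im,i,s=snap("w9");a=eyes.camera("side")
cv2.imwrite("pics/c9.png",np.hstack([cv2.resize(im[40:220,200:357],(480,550),interpolation=2),cv2.resize(a[140:260,250:320],(320,550),interpolation=2)]))
c=np.array([.5292,-.0318]);u=np.array([np.cos(np.radians(96)),np.sin(np.radians(96))])
for c0,t in blobs(im,5,18,amin=60)[1]:
    x,y,w,h=t[:4]
    print(c0,t[:5].tolist(),[((plane(i,(c0[0],r),.085)[0][:2]-c)@u).round(4) for r in (y,y+h)])
m,_=blobs(im,100,130);cc=[q for q in cv2.findContours(m,0,2)[0] if cv2.contourArea(q)>300]
for q in cc:
    r=cv2.minAreaRect(q);B=plane(i,cv2.boxPoints(r),.166)[:,:2];e=np.roll(B,-1,0)-B
    print("blue",np.array(r[0]).round(),B.mean(0)-c,np.linalg.norm(e,axis=1).round(4),np.degrees(np.arctan2(e[0][1],e[0][0])))
E
```

```text
clock: 27.8
position: [0.5366, -0.1051, 0.2598]
ee_rot: [0.669, 0.744, -0.0, -0.001]
contact_force: [-0.1, 0.1, -0.3]
gripper_width: 0.0401
t 27.85 pos [ 0.5367 -0.1051  0.2599] yaw 96.09 F [0.1 0.2 0.5]
[275.2  51.5] [258, 44, 36, 16, 557] [np.float64(0.0668), np.float64(0.0528)]
[275.2 177. ] [260, 171, 32, 13, 407] [np.float64(-0.0542), np.float64(-0.068)]
blue [276. 116.] [0.00055526 0.00013146] [0.0126 0.0581 0.0134 0.0581] 6.033887182829707
```

View pics/c9.png

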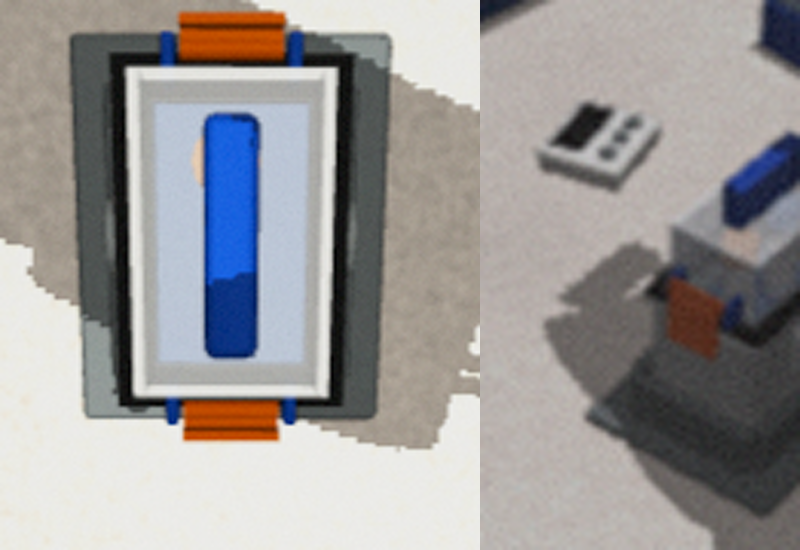

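Wrist crop: cap square on the bucket, both orange clips symmetric (outer edges +66.8 and −68.0 mm projected, 1 px ≈ 1 mm), and bar yaw 6.03°. The side crop shows the flange seated. The −y clip is the less certain one, so I'll press gently over that end with shut fingers.

```bash
python3 -m crank '[[0.02,0,0,0,0,0],[0.025,0,0,0,0,0],[0.0067,0,0,0,0,0],[0,0,0.03,0,0,0],[0,0,0.03,0,0,0],[0,0,0.025,0,0,0],[0,0,0.004,0,0,0],[0,0,0,0,0,0],[0,0,0,0,0,0]]' 0 20; python3 rd.py
python3 -m crank '[[0,0,0.002,0,0,0],[0,0,0.002,0,0,0],[0,0,0,0,0,0]]'; python3 rd.py
python3 -m crank '[[0,0,0.001,0,0,0],[0,0,0,0,0,0]]'; python3 rd.py
```

```text
clock: 28.8
position: [0.5321, -0.0548, 0.1726]
ee_rot: [0.669, 0.743, 0.0, 0.001]
contact_force: [0.1, -0.2, 1.0]
gripper_width: 0.0006
  toolF [-0.2   0.12 -1.05] toolM [-0.071 -0.06  -0.003] d [ 0.0232 -0.0005  0.0146]
clock: 29.1
position: [0.5314, -0.0547, 0.1674]
ee_rot: [0.669, 0.743, 0.0, 0.0]
contact_force: [0.2, -0.6, -0.8]
gripper_width: 0.0005
  toolF [-0.64  0.12  0.75] toolM [-0.066 -0.034 -0.021] d [0.023  0.0002 0.0094]
clock: 29.3
position: [0.5315, -0.0547, 0.1663]
ee_rot: [0.669, 0.743, 0.0, 0.0]
contact_force: [-1.2, 0.8, 0.2]
gripper_width: 0.0004
  toolF [ 0.9  -1.07 -0.15] toolM [-0.083 -0.036 -0.065] d [0.023  0.0001 0.0083]
```

```bash
for k in 1 2 3; do python3 -m crank '[[0,0,0.001,0,0,0],[0,0,0,0,0,0]]' | sed -n 2,4p; done; python3 rd.py
```

```text
position: [0.5315, -0.0547, 0.1655]
ee_rot: [0.669, 0.743, 0.0, 0.0]
contact_force: [-1.0, -0.1, 3.7]
position: [0.5315, -0.0547, 0.1646]
ee_rot: [0.669, 0.743, 0.0, 0.0]
contact_force: [-1.9, 1.3, 6.5]
position: [0.5315, -0.0547, 0.1638]
ee_rot: [0.669, 0.743, 0.0, 0.0]
contact_force: [-3.8, -0.2, 9.2]
  toolF [ 0.24 -3.81 -9.16] toolM [ 0.471  0.035 -0.009] d [0.023  0.0001 0.0058]
```

The stiffness is linear (cushion only), there was no second snap, and contact came at the nominal home height of 0.166 m, so this end is fully home. Retracting.

```bash
python3 -m crank '[[0,0,-0.01,0,0,0],[0,0,-0.03,0,0,0],[0,0,-0.04,0,0,0],[0,0,-0.03,0,0,0],[-0.04,0,-0.01,0,0,0],[-0.036,0,0,0,0,0],[0,0,0,0,0,0],[0,0,0,0,0,0],[0,0,0,0,0,0]]'
python3 - <<'E'
from h import *
im,i,s=snap("w10");c=np.array([.5292,-.0318]);u=np.array([np.cos(np.radians(96)),np.sin(np.radians(96))])
for c0,t in blobs(im,5,18,amin=60)[1]:
    x,y,w,h=t[:4];print(c0,t[:5].tolist(),[((plane(i,(c0[0],r),.1)[0][:2]-c)@u).round(4) for r in (y,y+h)])
from workcell import ticket
print(ticket.close_job())
E
```

```text
clock: 30.8
position: [0.5392, -0.1295, 0.2832]
ee_rot: [0.669, 0.743, 0.0, -0.0]
contact_force: [0.9, -0.0, -0.1]
gripper_width: 0.0002
t 30.85 pos [ 0.5393 -0.1294  0.2832] yaw 96.08 F [ 0.4  0.1 -0.7]
[275.1  26.6] [259, 19, 33, 16, 517] [np.float64(0.0654), np.float64(0.0516)]
[274.8 149.4] [260, 143, 31, 13, 375] [np.float64(-0.0507), np.float64(-0.0642)]
the job is handed in; nothing more can be done
None
```

The bucket is loaded and capped, and the job is handed in at about 31 s on the robot's clock. The hand-in gives no verdict, so this rests on my own checks.

- **Balance tube:** I lowered it to the floor of the empty bore and released it after a soft touch (about 7 N reading). A side picture showed it standing level with the blue-capped sample tube.
- **Fitting the cap:** The first try landed on the rim, with pushes up to about 11 N. My first reading of where it touched was wrong and cost a few small sideways nudges. A 1 mm shift along the bucket then let the plug in.
- **Snap:** The push rose to about 12.5 N. It then fell suddenly as the cap dropped home, and it never came near 25 N.
- **Last checks:**
  - A light press at the centre and one over the −y end (about 9 N) met only the cushion, with no second snap.
  - The −y end of the grip bar was touched at 0.166 m, the height it has when home.
  - The cap is square to the bucket. From above, both clips look at rest, at +65.4 and −64.2 mm, which is symmetric to about a pixel.
- **Not checked directly:** I could not see under the −y end of the rim, so that clip is judged from the presses, the height and the view from above.

The arm is clear of everything, and I moved nothing else on the bench.

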